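# Lock the bayonet cap on the edge-paint machine

### The job

Close the filler neck of the green edge-paint machine with the red bayonet cap: lower it with its grip bar in line with the two slots (broad yellow marks beside the neck) so that its lugs go in and its disc sits on the rim. Then twist it clockwise, seen from above, to the stop, where the bar points at the narrow white marks, and let go. Leave the black cover and the jar standing where they are.

Things in the scene. Friction and masses are not known exactly. Their poses are not given: they have to be found in the camera images.
- cap_grip (a point): Red cap, loose, upright. Point: centre of its grip bar, 39 mm above its underside. Bar 60 (cap x) x 18 (y) x 36 mm high, on a red disc 94 across, 5 thick, top 18 mm below the point. Below: plug 48 across, 16 long; at its bottom two brass lugs along the bar (+x, -x), 16 wide, 6 thick, out to 38 mm from the axis, under the disc's yellow marks. Half a turn makes no difference. z up. About 220 g.
- neck (a point): Centre of the fixed neck mouth, at its rim, 110 mm above bench; z up. Neck 98 mm across, bore 58; slots 30 wide, out to 44 mm, 70 degrees counter-clockwise (from above) of its x axis, and opposite. Bar centre is 23 mm above this point when seated, 39 if lugs lie on the flange. Turns only clockwise: bar along neck x = locked, stops 0 to 15 degrees beyond. Roller 160 mm off at +y, 14 mm above rim.
- cover_grip (a point): Bystander: a black push-on cover, same size and shape as the cap but without lugs and yellow marks, loose, upright on the bench; the wrong one, to be left alone. Point: centre of its grip bar, 39 mm above its underside.
- jar_mid (a point): Bystander: an amber jar with a white lid, 66 mm in diameter, 85 mm high, loose, upright on the bench, to be left alone. Point: its centre, half-way up.
Not all that is in view belongs to the job. What is shaped like the part that bears cap_grip but pink or purple is not meant.

How it is judged (in metres and radians):
On the way, in this order (a step that is already met when the one before it is completed fails the run):
1. the cap is in the neck with its lugs through the slots, before it is turned (horizontal distance between cap_grip and neck below 0.012 m and z of cap_grip in the frame of neck below 0.032 m and angle between the x axis of cap_grip and the x axis of neck, either way round above 0.6 rad), for 0.05 s.
2. the cap is seated and turned to the stop (horizontal distance between cap_grip and neck below 0.012 m and z of cap_grip in the frame of neck between 0.015 and 0.028 m and angle between cap_grip's own z axis and vertical below 0.12 rad and angle between the x axis of cap_grip and the x axis of neck, either way round below 0.3 rad), for 0.1 s.
At the end, for the whole second after the job is handed in: The red cap is upright (within 7 degrees) in the neck, within 12 mm of its axis, disc within 5 mm of the rim, bar turned clockwise to within 17 degrees of the neck's x axis (the stop), at rest and released; black cover and jar within 30 mm of where they stood (all of step 2 and horizontal distance between cover_grip and neck above 0.1 m and distance of each of cover_grip, jar_mid from where it was at the start of the episode below 0.03 m and linear speed of cap below 0.02 m/s); the robot touches nothing.
It fails at once if the black cover or the jar is moved more than 30 mm (distance of any of cover_grip, jar_mid from where it was at the start of the episode above 0.03 m).
It also fails if it takes over 42 s, if anything falls off the work surface, if the arm or the gripper's body presses on something with over 40 N, if the wrist force passes 120 N, or if a joint passes its speed limit or range.

### The arm

A 7-joint arm with a two-finger parallel gripper is mounted at the origin on the work surface. World frame = base frame: x ahead of the robot, y to its left, z up, the work surface at z = 0. Lengths are in mm, angles in rad, forces in N, time in s.
With the tool pointing down it reaches from about 350 to 900 mm from the base axis. Payload 7.2 kg.
Tool frame: the origin (TCP) lies at the very end of the fingers, on their centre line; the grasp point (between the pads) lies 19 mm behind it; z points along the fingers, y is the direction in which the jaws open and shut (so a half turn about z gives the same grasp; the last joint's range is limited). The gripper opens to 88 mm and grips with 3 to 60 N. Pads are 20 mm wide; open, the fingers measure 115 mm over their backs; the gripper's body (75 mm by 178 mm) begins 61 mm behind the grasp point.
Start: joints at [-0.068, 0.411, -0.013, 1.596, 0.006, 1.134, -0.082], TCP at [625.003, -0.011, 222.653] pointing down, gripper open.
Joint ranges: [-2.95, 2.95], [-0.29, 1.99], [-1.47, 1.44], [0.14, 2.54], [-1.03, 4.17], [0.13, 1.85], [-2.86, 2.86]. Speed limits (rad/s): [2.39, 2.39, 3.01, 3.01, 3.14, 3.14, 3.14].

### API

Orientations are given as a rotation vector (axis times angle).
In Python, from cell import * gives the robot as it stands. The module is installed in compiled form; this text tells all that it offers.
- The arm moves only by the tool arm_command, never from a script. Its argument "series" is a list of rows, each a list of 2 entries, a list of its own where there are three numbers: the shift along the tool's x, y, z in mm, then the turn, a rotation vector about the tool's x, y, z in degrees. A call has 1 to 10 rows; each row shifts and turns the commanded pose from where the row before left it, along the tool's axes as they then stand; what a row does not reach is not made up. A row lasts 1/12 s, in which the tool goes at most 41.7 mm and 7.16 degrees, less where a joint would pass 70% of its speed; a pose out of reach is approached as far as the arm can. A call is refused whole if a number of a shift passes 41.7 or a number of a turn 7.16, either way. A call with a gripper value outside its range is refused whole. "gripper" is the opening in per cent of the stroke, from 0 (shut) to 100 (fully open), set as the call begins (left out, the last holds). The fingers move at their own pace and stop on an object; "newtons" is the grip in N (left out, the last holds). Time passes only in rows, so rows that do not move let the fingers close. It gives the time, the measured TCP pose, the force and the opening at its end, in the units of the state.
- observe(): the state, without advancing time (a new reading comes with each control period).
- camera(name): name is "scene" or "side" or "wrist"; returns the picture (384x512x3 uint8, red, green, blue); there is no depth.
- get_calibration(name): a dict with "mtx" (3x3 intrinsics, pixels), "eye" and "attitude" of the camera in the world. Camera axes: x right, y down, z forward; pixel columns grow to the right and rows downward; lengths in mm; the calibration is good to about 2 mm. A picture is of the moment at which its call begins: read the wrist's pose just before it. get_calibration takes no time and is no camera call; for the wrist camera it gives the pose at the moment of the call.
- close_job(): hands the job in, once; it reports no verdict.
The state is a dict: "clock": time; "joint_pos": joint angles; "joint_velocities": joint speeds; "joint_torque": joint torques, N m; "eef_pos": TCP position; "eef_rot": TCP orientation; "force": force on the tool from outside, world axes, zero at the start; "torque": the same for the moment, N m; "finger_gap": finger opening in mm.
Only numpy, scipy, OpenCV 4.12 (cv2) and the standard library are available. Lean on these libraries where they do the work, as an engineer would, in place of code of your own. Each camera call takes 0.05 s, during which the arm holds its last target.

## Working session

There is one attempt and no reset: what is moved stays moved. The work goes in short steps, Python scripts to look and compute and a tool call to move; the robot and the scene stay as the last step left them, time stands still between calls to the robot, and variables do not carry over. Pictures are saved under pics/ and viewed, and the job is handed in when it is done.

Besides the shell and the picture viewer there is one more tool, called after "Request:" as name(argument=value, ...), one argument or row to a line, values as JSON. arm_command: Moves the arm, as the interface text tells. Its arguments: {"type":"object","properties":{"series":{"type":"array"},"gripper":{"type":"number"},"newtons":{"type":"number"}},"required":["series"]}

```bash
mkdir -p pics; python3 - <<'E'
from cell import *
import cv2
for n in ["scene","side","wrist"]:
    c=get_calibration(n); print(n,c)
    im=camera(n); cv2.imwrite(f"pics/{n}0.png",im[:,:,::-1])
s=observe(); print(s)
E
```

```text
scene {'mtx': array([[441.22652944,   0.        , 248.54649509],
       [  0.        , 441.22652944, 191.58385941],
       [  0.        ,   0.        ,   1.        ]]), 'eye': array([ 851.60611137, -598.86084426,  886.03585372]), 'attitude': array([-2.42313222, -0.61120285,  0.19440592])}
side {'mtx': array([[392.32622411,   0.        , 257.95968862],
       [  0.        , 392.32622411, 188.71117961],
       [  0.        ,   0.        ,   1.        ]]), 'eye': array([474.32851311, 641.45992465, 680.83349047]), 'attitude': array([-0.22410273,  2.78995785, -1.32857343])}
wrist {'mtx': array([[342.81918763,   0.        , 250.97575929],
       [  0.        , 342.81918763, 190.42499307],
       [  0.        ,   0.        ,   1.        ]]), 'eye': array([623.28598891,  70.65539351, 383.34195995]), 'attitude': array([ 2.87537037e+00,  1.16479856e-03, -2.58279367e-03])}
{'clock': 0.15, 'joint_pos': array([-0.06822245,  0.41169473, -0.01272723,  1.59679897,  0.00559225,
        1.13430012, -0.08218147]), 'joint_velocities': array([-6.64647350e-05, -3.11734691e-03,  5.73150513e-04, -2.84132854e-03,
        1.65823478e-03, -8.82381725e-04,  1.64431382e-03]), 'joint_torque': array([ 1.23447033e-03, -5.88331139e+01,  6.41932636e-01, -2.91289848e+01,
       -5.37989591e-02,  1.57438387e-02,  1.06989046e-04]), 'eef_pos': array([ 6.24636716e+02, -5.99334885e-03,  2.22037161e+02]), 'eef_rot': array([-2.22081012e+00, -2.22097676e+00,  1.36788393e-03]), 'force': array([ 0.37903059, -0.50870675,  0.17384364]), 'torque': array([-0.05297363, -0.05847387, -0.00768983]), 'finger_gap': 87.64551607556238}
```

View pics/scene0.png

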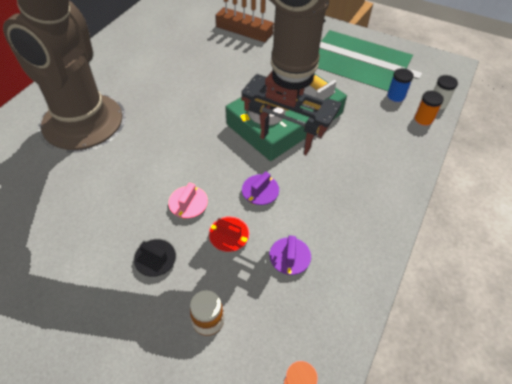

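View pics/side0.png

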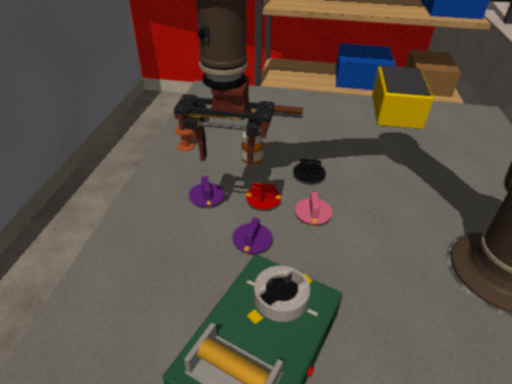

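View pics/wrist0.png

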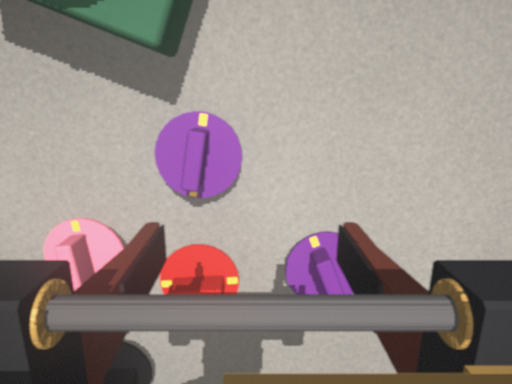

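```bash
cat > h.py <<'E'
import numpy as np, cv2
from scipy.spatial.transform import Rotation as R
def ray(c,u,v):
    M=R.from_rotvec(c["attitude"]).as_matrix()
    d=M@np.linalg.inv(c["mtx"])@np.array([u,v,1.]); return np.array(c["eye"]),d/np.linalg.norm(d)
def onz(c,u,v,z):
    e,d=ray(c,u,v); return e+d*(z-e[2])/d[2]
def proj(c,P):
    M=R.from_rotvec(c["attitude"]).as_matrix()
    p=(np.atleast_2d(P)-c["eye"])@M; q=p@c["mtx"].T; return q[:,:2]/q[:,2:]
def crop(f,o,x0,y0,x1,y1,k):
    im=cv2.imread(f)[y0:y1,x0:x1]; cv2.imwrite(o,cv2.resize(im,None,fx=k,fy=k,interpolation=cv2.INTER_CUBIC))
E
python3 - <<'E'
from cell import *; from h import *
crop("pics/side0.png","pics/side_neck.png",220,240,350,340,6)
crop("pics/side0.png","pics/side_cap.png",180,150,340,260,5)
crop("pics/scene0.png","pics/scene_cap.png",130,160,320,290,4)
w=get_calibration("wrist")
print("cap wrist disc",onz(w,200,282,21), "scene",onz(get_calibration("scene"),229,234,21),"side",onz(get_calibration("side"),263,197,21))
print("neck side",onz(get_calibration("side"),282,291,110))
E
```

```text
cap wrist disc [ 562.57246844 -140.45701838   21.        ] scene [ 565.06359775 -141.16384436   21.        ] side [ 561.91571296 -130.46992338   21.        ]
neck side [482.10315272 219.06615622 110.        ]
```

View pics/side_neck.png

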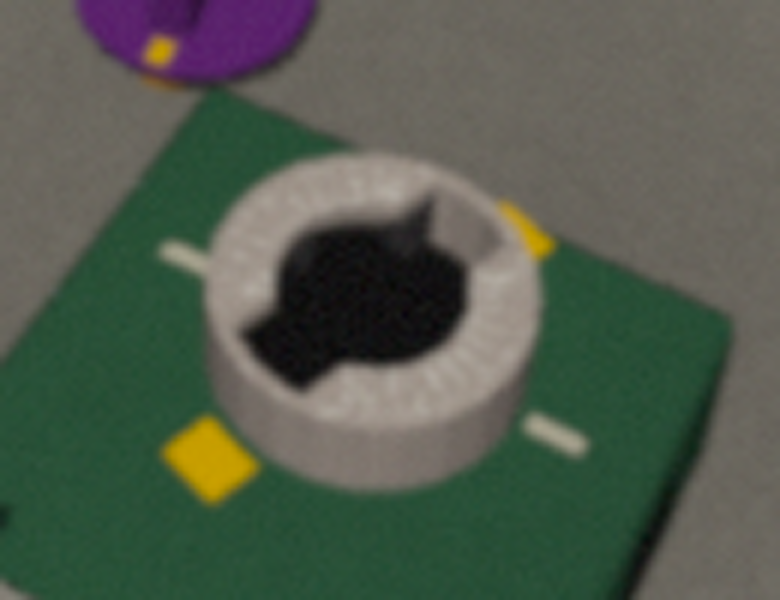

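View pics/scene_cap.png

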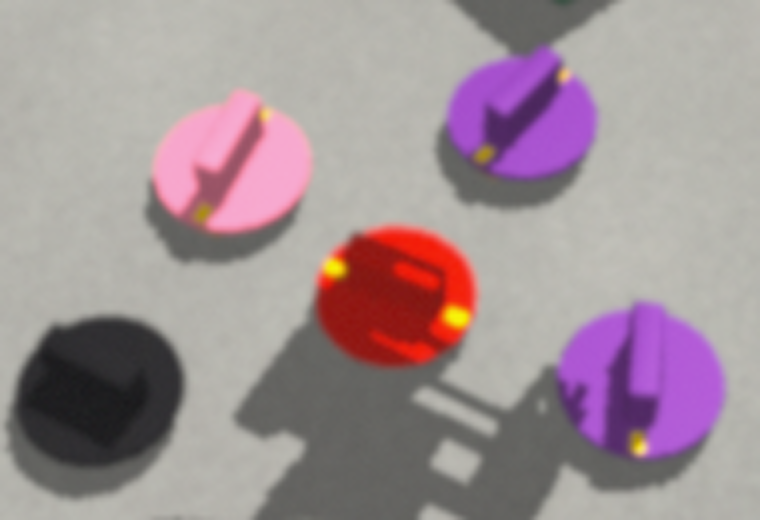

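View pics/side_cap.png

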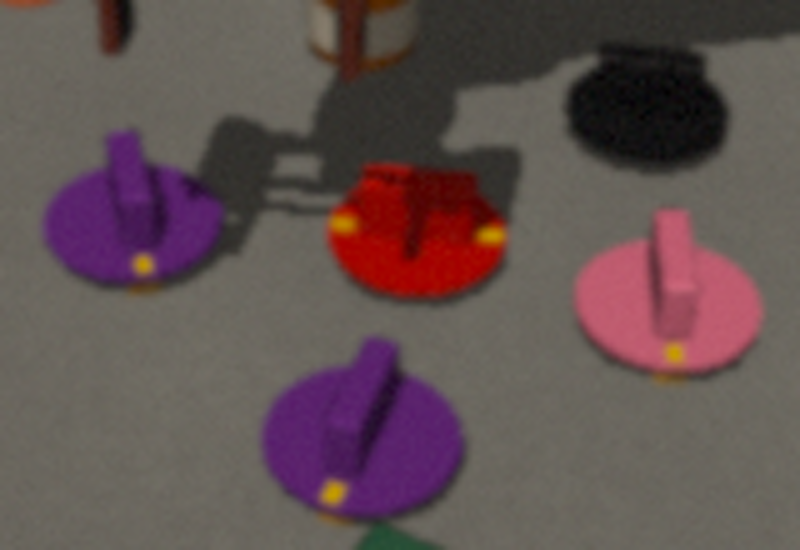

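```bash
cat > m.py <<'E'
from cell import *; from h import *
from scipy.optimize import least_squares
s=get_calibration("side"); c=get_calibration("scene"); w=get_calibration("wrist")
def cr(pts,x0,y0,k): return [((u+.5)/k-.5+x0,(v+.5)/k-.5+y0) for u,v in pts]
rim=cr([(205,285),(375,152),(542,290),(260,190),(490,190),(300,412),(450,412),(375,428)],220,240,6)
P=np.array([onz(s,*p,110)[:2] for p in rim])
f=least_squares(lambda q:np.hypot(*(P-q[:2]).T)-q[2],[480,220,49]); print("neck",f.x,np.round(f.fun,1))
for nm,pts in dict(white=[(182,257),(555,436)],yellow=[(211,460),(527,231)]).items():
    for z in (60,80): 
        a,b=[onz(s,*p,z)[:2] for p in cr(pts,220,240,6)]
        print(nm,z,a,b,"mid",(a+b)/2,np.linalg.norm(a-b),"ang",np.degrees(np.arctan2(*(a-b)[::-1])))
def seg(img):
    h=img.astype(int); return ((h[...,0]>100)&(h[...,1]<70)&(h[...,2]<70))
for nm,cal,pts in (("scene",c,cr([(335,268),(456,317)],130,160,4)),("side",s,cr([(344,223),(491,235)],180,150,5)),("wrist",w,[(167,284),(232,281)])):
    a,b=[onz(cal,*p,21)[:2] for p in pts]
    print(nm,a,b,"mid",(a+b)/2,np.linalg.norm(a-b),"ang",np.degrees(np.arctan2(*(a-b)[::-1])))
# disc edges in scene
e=cr([(316,295),(478,295),(398,367),(397,226),(345,245),(450,250)],130,160,4)
P=np.array([onz(c,*p,21)[:2] for p in e]);f=least_squares(lambda q:np.hypot(*(P-q[:2]).T)-q[2],[560,-140,47]);print("cap scene",f.x,np.round(f.fun,1))
e=cr([(328,232),(507,232),(420,295),(350,272),(485,275)],180,150,5)
P=np.array([onz(s,*p,21)[:2] for p in e]);f=least_squares(lambda q:np.hypot(*(P-q[:2]).T)-47,[560,-140]);print("cap side",f.x,np.round(f.fun,1))
E
python3 m.py
```

```text
neck [482.79350098 209.70642943  49.19737122] [ 1.  -0.1 -0.2 -1.7  1.4  1.  -1.5  0.1]
white 60 [546.22487217 172.49738735] [424.14254418 219.10217563] mid [485.18370818 195.79978149] 130.67555662172333 ang -20.89429841983174
white 80 [543.90874844 187.6049015 ] [425.75927297 232.70832786] mid [484.83401071 210.15661468] 126.46587532626931 ang -20.894298419831774
yellow 60 [525.48851993 244.21739777] [436.51608267 143.43648788] mid [481.0023013  193.82694282] 134.43543576859082 ang 48.56096109453119
yellow 80 [523.84041275 257.01446922] [437.73420093 159.48019185] mid [480.78730684 208.24733053] 130.1046308802711 ang 48.5609610945312
scene [ 523.18097127 -140.99510769] [ 600.83871185 -136.60365675] mid [ 562.00984156 -138.79938222] 77.78180708366126 ang -176.76344021899658
side [ 601.13068084 -134.95742984] [ 524.15816655 -138.83262407] mid [ 562.64442369 -136.89502695] 77.07000121477712 ang 2.8821322905845492
wrist [ 523.36998466 -143.16509602] [ 600.42805685 -139.07909299] mid [ 561.89902075 -141.1220945 ] 77.16632627504266 ang -176.96473478651714
cap scene [ 563.58229245 -140.6415901    46.5055191 ] [-0.7  0.8  0.3  1.9 -0.1 -2.2]
cap side [ 561.98494492 -133.26112054] [-0.4 -0.2  0.7 -0.4 -0.6]
```

```bash
python3 - <<'E'
from cell import *; from h import *
w=get_calibration("wrist");c=get_calibration("scene")
print("purple near",onz(c,261,190,21),"purple r",onz(c,290,256,21),"pink",onz(c,187,203,21),"black",onz(c,155,258,21),"jar lid",onz(c,206,302,85))
E
```

```text
purple near [571.41906658   7.63069781  21.        ] purple r [ 712.60699037 -126.40672848   21.        ] pink [ 432.3597928  -113.16386131   21.        ] black [ 452.22414456 -273.06006184   21.        ] jar lid [ 623.21882074 -328.87564155   85.        ]
```

Request:
arm_command(
  series=[
    [[-27.8,-12.5,0],[0,0,0]],
    [[-27.8,-12.5,0],[0,0,0]],
    [[-27.8,-12.5,0],[0,0,0]],
    [[-27.8,-12.5,0],[0,0,0]],
    [[-27.8,-12.5,0],[0,0,0]],
    [[0,0,0],[0,0,-7.15]],
    [[0,0,0],[0,0,-7.15]],
    [[0,0,0],[0,0,-7.15]],
    [[0,0,0],[0,0,-7.15]],
    [[0,0,0],[0,0,-7.15]],
  ],
  gripper=55,
)

```text
clock: 0.98
eef_pos: [562.3, -139.1, 222.4]
eef_rot: [-1.424, -2.8, 0.0]
force: [0.0, -0.0, 0.4]
finger_gap: 48.2
```

Request:
arm_command(
  series=[
    [[0,0,0],[0,0,-7.15]],
    [[0,0,0],[0,0,-7.15]],
    [[0,0,0],[0,0,-7.15]],
    [[0,0,0],[0,0,-7.15]],
    [[0,0,0],[0,0,-7.15]],
    [[0,0,0],[0,0,-7.15]],
    [[0,0,0],[0,0,-7.15]],
    [[0,0,0],[0,0,-7.15]],
    [[0,0,0],[0,0,0]],
    [[0,0,0],[0,0,0]],
  ],
)

```text
clock: 1.82
eef_pos: [562.3, -139.2, 222.4]
eef_rot: [0.074, -3.14, -0.0]
force: [0.4, -0.2, -0.4]
finger_gap: 48.0
```

```bash
python3 - <<'E'
from cell import *; from h import *
o=observe(); print(o["clock"],o["eef_pos"],R.from_rotvec(o["eef_rot"]).as_matrix().round(4).tolist(),o["joint_pos"].round(2),o["force"])
im=camera("wrist"); cv2.imwrite("pics/w1.png",im[:,:,::-1])
w=get_calibration("wrist"); print(w)
print(proj(w,[[562,-139,21],[562,-139,57]]))
E
```

```text
1.8167 [ 562.31851245 -139.15387567  222.42461359] [[-0.9989, -0.0473, -0.0004], [-0.0473, 0.9989, 0.0003], [0.0004, 0.0003, -1.0]] [ 0.36  0.35 -0.26  1.7   0.1   1.11  1.69] [ 0.35411745 -0.2406146  -0.39277799]
{'mtx': array([[342.81918763,   0.        , 250.97575929],
       [  0.        , 342.81918763, 190.42499307],
       [  0.        ,   0.        ,   1.        ]]), 'eye': array([ 489.2273862 , -143.60478381,  383.92359621]), 'attitude': array([2.03269895, 2.13127337, 0.28444742])}
[[252.00613643 167.42616714]
 [252.11766464 174.70709369]]
```

View pics/w1.png

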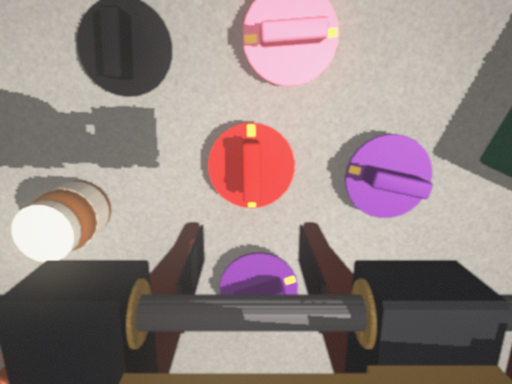

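```bash
python3 - <<'E'
from cell import *; from h import *
w=get_calibration("wrist"); im=cv2.imread("pics/w1.png")
crop("pics/w1.png","pics/w1c.png",195,110,310,220,6)
b,g,r=[im[...,i].astype(int) for i in range(3)]
m=((r>80)&(b<80)&((r-b)>60)).astype(np.uint8); m[:,:200]=0;m[:,305:]=0;m[:115]=0;m[215:]=0
cs,_=cv2.findContours(m,cv2.RETR_EXTERNAL,cv2.CHAIN_APPROX_NONE); k=max(cs,key=cv2.contourArea).reshape(-1,2)
print(k.min(0),k.max(0))
from scipy.optimize import least_squares
P=np.array([onz(w,*p,21)[:2] for p in k]);f=least_squares(lambda q:np.hypot(*(P-q[:2]).T)-q[2],[560,-140,47],loss="soft_l1");print(f.x,np.abs(f.fun).max())
a,b=[onz(w,*p,21)[:2] for p in ((251,130.5),(252,205))];print(a,b,(a+b)/2,np.degrees(np.arctan2(*(b-a)[::-1])))
E
```

```text
[222 134] [265 203]
[ 563.89061182 -153.76148928   27.55914562] 17.459273227388806
[ 522.73923992 -141.94647493] [ 604.38931487 -136.9645408 ] [ 563.5642774  -139.45550786] 3.491611749587808
```

View pics/w1c.png

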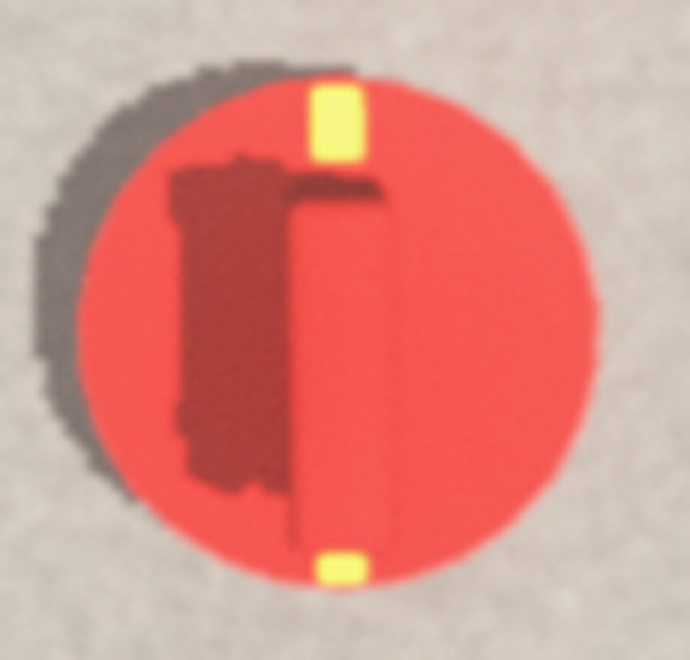

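The red disc at (251,165) px with two yellow marks is the loose cap. The pink disc at (291,38), the purples at (390,176) and (259,285), and the black cover at (125,45) are not it. Measured at x≈562, y≈-139.5, bar ≈3°, which agrees across the cameras, so I descend.

Request:
arm_command(
  series=[
    [[0,0,35],[0,0,0]],
    [[0,0,35],[0,0,0]],
    [[0,0,35],[0,0,0]],
    [[0,0,35],[0,0,0]],
    [[0,0,25],[0,0,0]],
    [[0,0,15],[0,0,0]],
    [[0,0,10],[0,0,0]],
    [[0,0,7],[0,0,0]],
    [[0,0,0],[0,0,0]],
  ],
)

```text
clock: 2.62
eef_pos: [562.1, -138.8, 24.7]
eef_rot: [0.079, -3.139, -0.0]
force: [-0.2, 0.2, 0.8]
finger_gap: 48.5
```

Request:
arm_command(
  series=[
    [[0,0,0],[0,0,0]],
    [[0,0,0],[0,0,0]],
    [[0,0,0],[0,0,0]],
    [[0,0,0],[0,0,0]],
    [[0,0,0],[0,0,0]],
    [[0,0,0],[0,0,0]],
  ],
  gripper=0,
  newtons=35,
)

```text
clock: 3.12
eef_pos: [562.9, -139.1, 26.3]
eef_rot: [-0.081, 3.14, -0.0]
force: [-0.8, 0.3, 4.8]
finger_gap: 18.2
```

Request:
arm_command(
  series=[
    [[0,0,-25],[0,0,0]],
    [[0,0,-38],[0,0,0]],
    [[0,0,-38],[0,0,0]],
    [[0,0,-38],[0,0,0]],
    [[0,0,-38],[0,0,0]],
    [[0,0,0],[0,0,0]],
  ],
)

```text
clock: 3.62
eef_pos: [566.0, -139.5, 210.4]
eef_rot: [-0.08, 3.13, -0.004]
force: [2.3, 0.2, -1.9]
finger_gap: 18.0
```

Request:
arm_command(
  series=[
    [[0,35,0],[0,0,0]],
    [[0,35,0],[0,0,0]],
    [[0,35,0],[0,0,0]],
    [[0,35,0],[0,0,0]],
    [[0,35,0],[0,0,0]],
    [[0,35,0],[0,0,0]],
    [[0,35,0],[0,0,0]],
    [[0,35,0],[0,0,0]],
    [[0,35,0],[0,0,0]],
    [[0,30,0],[0,0,0]],
  ],
)

```text
clock: 4.45
eef_pos: [543.7, 208.0, 202.0]
eef_rot: [0.083, -3.14, -0.0]
force: [1.4, -0.4, -1.7]
finger_gap: 18.0
```

Request:
arm_command(
  series=[
    [[0,0,0],[0,0,0]],
    [[0,0,0],[0,0,0]],
    [[0,0,0],[0,0,0]],
  ],
)

```text
clock: 4.7
eef_pos: [544.5, 204.6, 201.8]
eef_rot: [0.081, -3.139, 0.002]
force: [0.5, -0.7, -2.9]
finger_gap: 18.0
```

```bash
python3 - <<'E'
from cell import *; from h import *
o=observe(); print(o["clock"],o["eef_pos"],R.from_rotvec(o["eef_rot"]).as_matrix().round(4).tolist(),o["joint_pos"].round(2),o["force"],o["finger_gap"])
w=get_calibration("wrist"); im=camera("wrist"); cv2.imwrite("pics/w2.png",im[:,:,::-1])
import json; json.dump({k:np.array(v).tolist() for k,v in w.items()},open("w2.json","w"))
im=camera("side"); cv2.imwrite("pics/s2.png",im[:,:,::-1])
print(proj(w,[[482.8,209.7,110]]))
E
```

```text
4.7 [544.51668055 204.58432294 201.83819157] [[-0.9987, -0.0514, -0.001], [-0.0514, 0.9987, -0.0013], [0.0011, -0.0012, -1.0]] [-0.15  0.39 -0.39  1.71  0.17  1.08  1.03] [ 0.51764915 -0.65851035 -2.87576839] 18.000560483274906
[[263.94667375 114.50649844]]
```

View pics/w2.png

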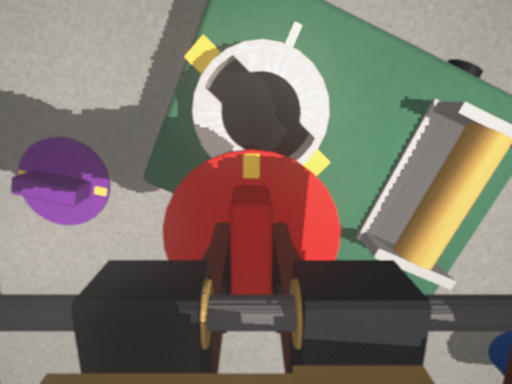

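View pics/s2.png

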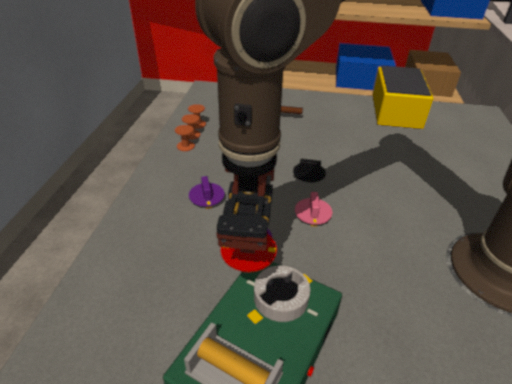

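```bash
python3 - <<'E'
from h import *
crop("pics/w2.png","pics/w2n.png",170,10,350,190,4)
crop("pics/w2.png","pics/w2c.png",150,140,355,270,3.8)
E
```

```text
(no output)
```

View pics/w2n.png

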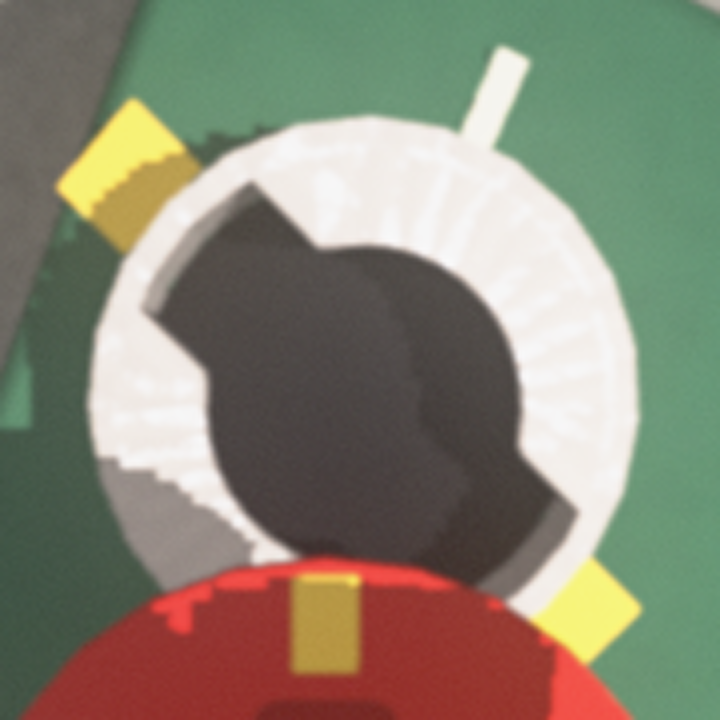

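View pics/w2c.png

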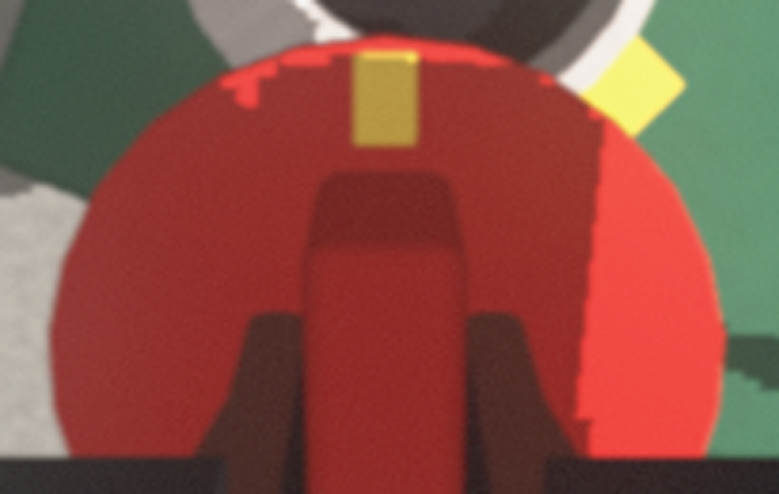

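```bash
cat > n.py <<'E'
from h import *
import json
from scipy.optimize import least_squares
w={k:np.array(v) for k,v in json.load(open("w2.json")).items()}
cr=lambda pts,x0,y0,k:[((u+.5)/k-.5+x0,(v+.5)/k-.5+y0) for u,v in pts]
e=cr([(88,405),(97,330),(215,158),(370,115),(510,158),(575,212),(637,350),(638,410),(622,500)],170,10,4)
P=np.array([onz(w,*p,110)[:2] for p in e]);f=least_squares(lambda q:np.hypot(*(P-q[:2]).T)-q[2],[480,210,49]);print("neck",f.x,f.fun.round(1))
f=least_squares(lambda q:np.hypot(*(P-q[:2]).T)-49,[480,210]);print("neck r49",f.x,f.fun.round(1))
n=f.x
a,b=[onz(w,*p,110)[:2] for p in cr([(254,182),(578,513)],170,10,4)]
d=(b-a)/np.linalg.norm(b-a);print("slot ang",np.degrees(np.arctan2(d[1],d[0])),"offset of edge (expect 15)",np.cross(d,n-a))
y=[onz(w,*p,z)[:2] for z in (80,) for p in cr([(133,175),(590,612)],170,10,4)];q=y[1]-y[0];print("yellow",np.degrees(np.arctan2(q[1],q[0])))
wm=onz(w,*cr([(497,97)],170,10,4)[0],80)[:2]-n;print("white dir",np.degrees(np.arctan2(wm[1],wm[0])))
zt=201.8+12.7-18
e=cr([(50,335),(65,265),(110,180),(200,97),(390,37),(520,62),(620,125),(700,240),(724,330)],150,140,3.8)
P=np.array([onz(w,*p,zt)[:2] for p in e]);f=least_squares(lambda q:np.hypot(*(P-q[:2]).T)-q[2],[545,205,47]);print("disc",f.x,f.fun.round(1))
f=least_squares(lambda q:np.hypot(*(P-q[:2]).T)-47,[545,205]);print("disc r47",f.x,f.fun.round(1))
m=onz(w,*cr([(386,100)],150,140,3.8)[0],zt)[:2]; print("mark",m, "dir",np.degrees(np.arctan2(*(m-f.x)[::-1])))
E
python3 n.py 2>/dev/null
```

```text
neck [481.71421857 207.18297568  49.73380404] [-0.  -0.1  0.3 -0.1 -0.2  0.2  0.1 -0.3  0.2]
neck r49 [480.88804832 207.33548572] [ 0.9  0.6  0.4 -0.2 -0.3  0.2  0.5  0.2  1. ]
slot ang 48.88273561374513 offset of edge (expect 15) -13.837042289311277
yellow 50.233641718687515
white dir 158.69718112675685
disc [542.39134225 203.94775921  46.29137753] [ 0.3  0.  -0.3 -0.4  0.3  0.3  0.  -0.3  0. ]
disc r47 [543.34357338 204.04058471] [-0.2 -0.3 -0.4 -0.3  0.5  0.4  0.  -0.6 -0.6]
mark [504.09524229 201.6507008 ] dir -176.51548489736362
```

Request:
arm_command(
  series=[
    [[20.5,2.3,0],[0,0,0]],
    [[20.5,2.3,0],[0,0,0]],
    [[20.5,2.3,0],[0,0,0]],
    [[0,0,0],[0,0,-6.55]],
    [[0,0,0],[0,0,-6.55]],
    [[0,0,0],[0,0,-6.55]],
    [[0,0,0],[0,0,-6.55]],
    [[0,0,0],[0,0,-6.55]],
    [[0,0,0],[0,0,-6.55]],
    [[0,0,0],[0,0,-6.55]],
  ],
)

```text
clock: 5.63
eef_pos: [483.4, 207.5, 202.6]
eef_rot: [1.302, -2.859, 0.001]
force: [0.1, -0.4, -1.1]
finger_gap: 17.6
```

Request:
arm_command(
  series=[
    [[0,0,0],[0,0,0]],
    [[0,0,15],[0,0,0]],
    [[0,0,15],[0,0,0]],
    [[0,0,0],[0,0,0]],
    [[0,0,0],[0,0,0]],
    [[0,0,0],[0,0,0]],
  ],
)

```text
clock: 6.13
eef_pos: [483.4, 209.1, 173.3]
eef_rot: [-1.294, 2.862, -0.0]
force: [-0.0, -1.0, -2.0]
finger_gap: 17.8
```

```bash
python3 - <<'E'
from cell import *; from h import *
o=observe(); M=R.from_rotvec(o["eef_rot"]).as_matrix(); print(o["clock"],o["eef_pos"],M.round(4).tolist(),"yaw y",np.degrees(np.arctan2(M[1,1],M[0,1])),o["joint_pos"].round(2),o["force"],o["finger_gap"])
w=get_calibration("wrist"); im=camera("wrist"); cv2.imwrite("pics/w3.png",im[:,:,::-1])
im=camera("side"); cv2.imwrite("pics/s3.png",im[:,:,::-1]); im=camera("scene"); cv2.imwrite("pics/c3.png",im[:,:,::-1])
crop("pics/s3.png","pics/s3n.png",200,200,360,320,5)
E
```

```text
6.1333 [483.36809064 209.05069522 173.299108  ] [[-0.6604, -0.7509, 0.0005], [-0.7509, 0.6604, 0.0002], [-0.0005, -0.0003, -1.0]] yaw y 138.6682139043869 [-0.05  0.35 -0.55  1.86  0.22  0.99  1.72] [-0.02236338 -0.96582507 -1.96652453] 17.795542550797602
```

View pics/s3n.png

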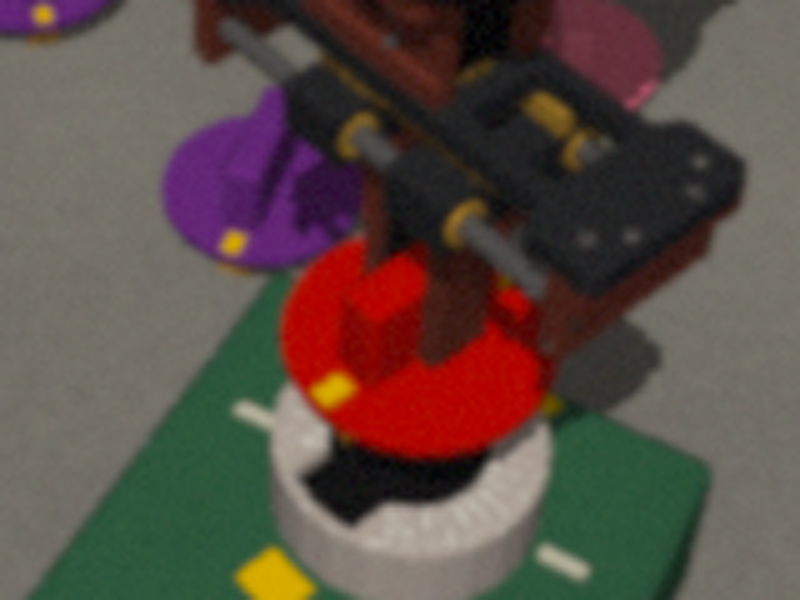

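View pics/w3.png

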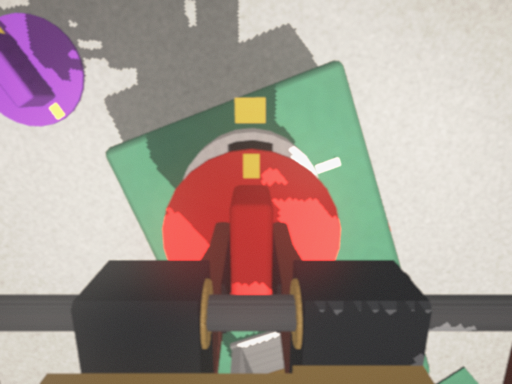

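Request:
arm_command(
  series=[
    [[0,0,10],[0,0,0]],
    [[0,0,10],[0,0,0]],
    [[0,0,8],[0,0,0]],
    [[0,0,4],[0,0,0]],
    [[0,0,4],[0,0,0]],
    [[0,0,4],[0,0,0]],
    [[0,0,0],[0,0,0]],
    [[0,0,0],[0,0,0]],
  ],
)

```text
clock: 6.95
eef_pos: [482.9, 209.3, 132.5]
eef_rot: [1.298, -2.861, -0.0]
force: [-0.7, 0.2, -2.0]
finger_gap: 17.9
```

Lugs are 4 mm below the rim with no contact force, so I carry on.

Request:
arm_command(
  series=[
    [[0,0,4],[0,0,0]],
    [[0,0,3],[0,0,0]],
    [[0,0,2],[0,0,0]],
    [[0,0,2],[0,0,0]],
    [[0,0,0],[0,0,0]],
    [[0,0,0],[0,0,0]],
  ],
)

```text
clock: 7.45
eef_pos: [482.9, 209.3, 121.6]
eef_rot: [1.298, -2.861, -0.0]
force: [-0.1, -0.4, -3.5]
finger_gap: 17.9
```

Request:
arm_command(
  series=[
    [[0,0,1],[0,0,0]],
    [[0,0,1],[0,0,0]],
    [[0,0,0],[0,0,0]],
    [[0,0,0],[0,0,0]],
    [[0,0,0],[0,0,0]],
  ],
)

```text
clock: 7.87
eef_pos: [483.1, 209.4, 120.3]
eef_rot: [-1.298, 2.86, -0.0]
force: [-3.0, -1.8, 5.1]
finger_gap: 17.8
```

```bash
python3 - <<'E'
from cell import *; from h import *
im=camera("side"); cv2.imwrite("pics/s4.png",im[:,:,::-1])
crop("pics/s4.png","pics/s4n.png",200,200,360,320,5)
E
```

```text
(no output)
```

View pics/s4n.png

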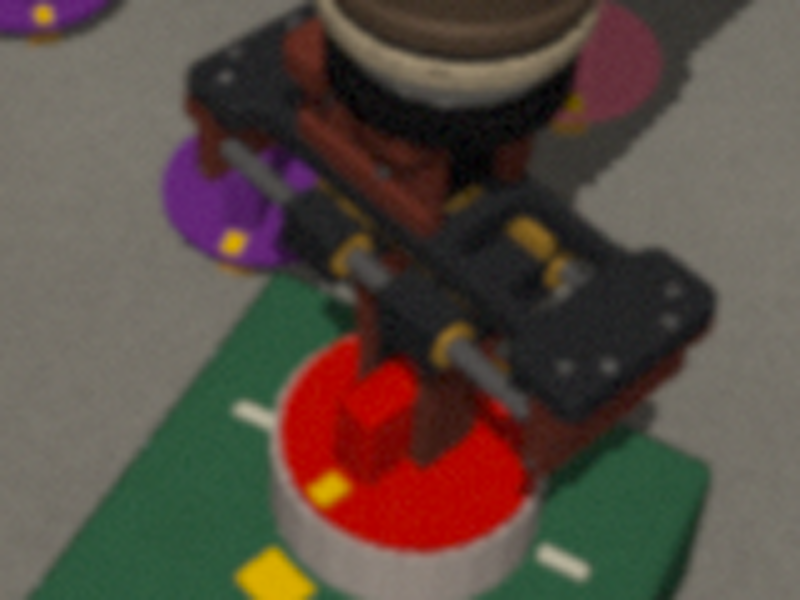

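The disc sits on the rim, with light contact at the predicted height and the bar in line with the yellow marks. I now twist clockwise.

Request:
arm_command(
  series=[
    [[0,0,0],[0,0,5]],
    [[0,0,0],[0,0,5]],
    [[0,0,0],[0,0,5]],
    [[0,0,0],[0,0,5]],
    [[0,0,0],[0,0,5]],
    [[0,0,0],[0,0,5]],
    [[0,0,0],[0,0,5]],
    [[0,0,0],[0,0,5]],
    [[0,0,0],[0,0,5]],
    [[0,0,0],[0,0,5]],
  ],
)

```text
clock: 8.75
eef_pos: [483.9, 209.2, 120.3]
eef_rot: [0.04, 3.139, 0.0]
force: [0.4, -1.0, 3.7]
finger_gap: 17.7
```

```bash
cat > o.py <<'E'
from cell import *; from h import *
o=observe(); M=R.from_rotvec(o["eef_rot"]).as_matrix(); print(o["clock"],o["eef_pos"].round(1),"bar rel neck x",np.degrees(np.arctan2(M[1,1],M[0,1]))-90+21,o["joint_pos"].round(2),o["force"].round(1),o["torque"].round(2),o["finger_gap"])
E
python3 o.py
```

```text
8.75 [483.9 209.2 120.3] bar rel neck x 19.552036326168576 [-0.23  0.39 -0.34  1.93  0.17  0.85  0.89] [ 0.4 -1.   3.7] [-0.29 -0.18  0.06] 17.676458225115006
```

Request:
arm_command(
  series=[
    [[0,0,0],[0,0,5]],
    [[0,0,0],[0,0,5]],
    [[0,0,0],[0,0,5]],
    [[0,0,0],[0,0,4]],
    [[0,0,0],[0,0,3]],
    [[0,0,0],[0,0,0]],
  ],
)

```text
clock: 9.25
eef_pos: [483.8, 209.2, 120.3]
eef_rot: [0.635, 3.075, 0.001]
force: [0.9, -0.0, 4.6]
finger_gap: 17.9
```

```bash
python3 o.py
```

```text
9.25 [483.8 209.2 120.3] bar rel neck x -2.3440981683567514 [-0.3   0.38 -0.25  1.93  0.12  0.85  0.55] [ 0.9 -0.   4.6] [-0.36  0.04 -0.05] 17.931704143145282
```

Request:
arm_command(
  series=[
    [[0,0,0],[0,0,2]],
    [[0,0,0],[0,0,2]],
    [[0,0,0],[0,0,0]],
    [[0,0,0],[0,0,0]],
  ],
)

```text
clock: 9.58
eef_pos: [483.7, 209.4, 120.3]
eef_rot: [0.735, 3.053, 0.001]
force: [0.3, -1.1, 6.0]
finger_gap: 17.5
```

```bash
python3 o.py
```

```text
9.5833 [483.7 209.4 120.3] bar rel neck x -6.072298589277473 [-0.31  0.38 -0.24  1.93  0.12  0.85  0.49] [ 0.3 -1.1  6. ] [-0.48 -0.17 -0.02] 17.511588096449376
```

Request:
arm_command(
  series=[
    [[0,0,0],[0,0,2]],
    [[0,0,0],[0,0,2]],
    [[0,0,0],[0,0,0]],
    [[0,0,0],[0,0,0]],
  ],
)

```text
clock: 9.92
eef_pos: [483.0, 208.6, 120.2]
eef_rot: [0.839, 3.027, -0.002]
force: [-2.2, -4.9, 9.1]
finger_gap: 17.8
```

```bash
python3 - <<'E'
exec(open("o.py").read())
im=camera("side"); cv2.imwrite("pics/s5.png",im[:,:,::-1])
crop("pics/s5.png","pics/s5n.png",200,200,360,320,5)
E
```

```text
9.9167 [483.  208.6 120.2] bar rel neck x -9.985838382474256 [-0.32  0.37 -0.22  1.93  0.11  0.85  0.43] [-2.2 -4.9  9.1] [-0.94  0.44  0.71] 17.812154423680084
```

View pics/s5n.png

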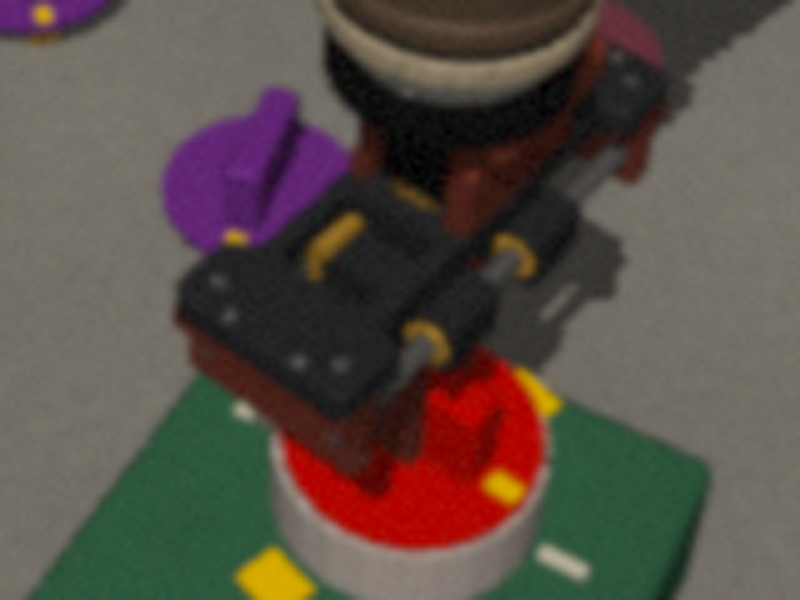

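The moment about z jumped from 0 to 0.7 N m about 10° past the neck's x axis, so the stop is reached. I release and back off.

Request:
arm_command(
  series=[
    [[0,0,0],[0,0,0]],
    [[0,0,0],[0,0,0]],
    [[0,0,0],[0,0,0]],
    [[0,0,0],[0,0,0]],
    [[0,0,0],[0,0,0]],
    [[0,0,0],[0,0,0]],
  ],
  gripper=55,
)

```text
clock: 10.47
eef_pos: [482.9, 209.4, 119.5]
eef_rot: [-0.844, -3.026, 0.0]
force: [0.3, 0.9, -0.8]
finger_gap: 48.0
```

Request:
arm_command(
  series=[
    [[0,0,-5],[0,0,0]],
    [[0,0,-15],[0,0,0]],
    [[0,0,-25],[0,0,0]],
    [[0,0,-25],[0,0,0]],
    [[0,0,-25],[0,0,0]],
    [[-25,0,-10],[0,0,0]],
    [[-35,0,0],[0,0,0]],
    [[-20,0,0],[0,0,0]],
    [[0,0,0],[0,0,0]],
    [[0,0,0],[0,0,0]],
  ],
)

```text
clock: 11.3
eef_pos: [551.8, 167.1, 224.6]
eef_rot: [-0.848, -3.025, 0.0]
force: [-0.9, -0.0, 0.5]
finger_gap: 48.4
```

```bash
python3 - <<'E'
exec(open("o.py").read())
w=get_calibration("wrist"); im=camera("wrist"); cv2.imwrite("pics/w6.png",im[:,:,::-1])
im=camera("side"); cv2.imwrite("pics/s6.png",im[:,:,::-1]);im=camera("scene"); cv2.imwrite("pics/c6.png",im[:,:,::-1])
crop("pics/s6.png","pics/s6n.png",200,220,360,340,5)
n=np.array([482,208.5,110]); print(proj(w,[n+[0,0,5]]))
E
```

```text
11.3 [551.8 167.1 224.6] bar rel neck x -10.30881358081637 [-0.23  0.34 -0.19  1.7   0.07  1.11  0.58] [-0.9 -0.   0.5] [ 0.07 -0.04  0.02] 48.360926331722055
[[252.23514724  85.34085557]]
```

View pics/w6.png

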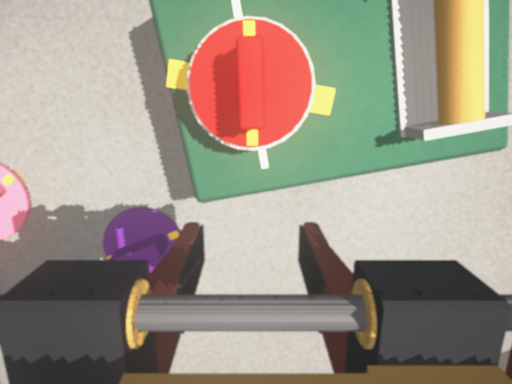

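View pics/s6n.png

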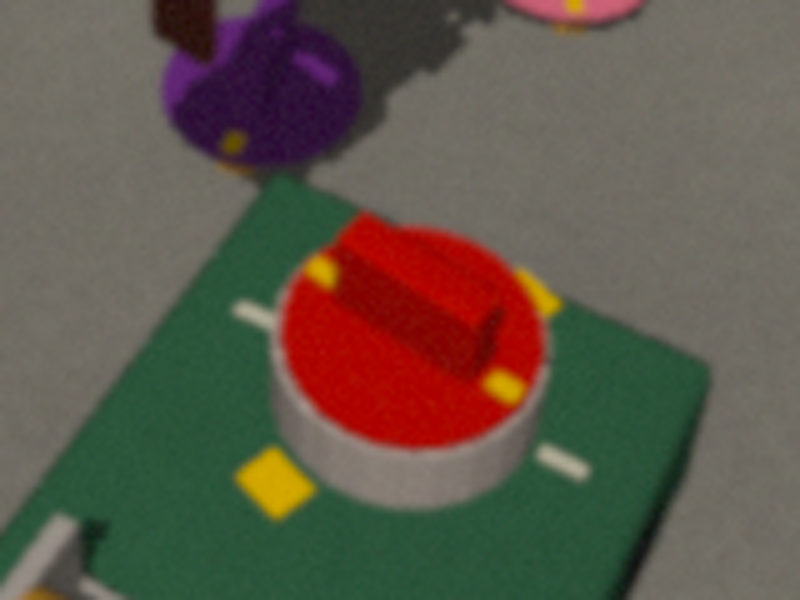

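View pics/c6.png

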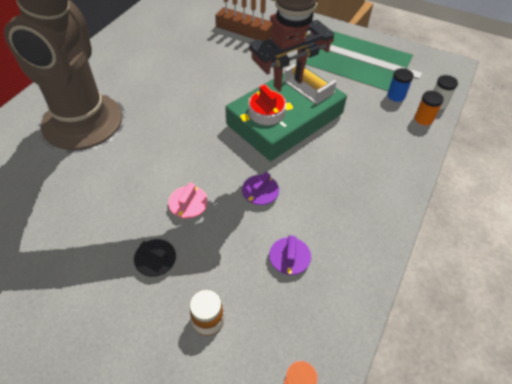

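```bash
python3 - <<'E'
from cell import *; from h import *
w=get_calibration("wrist")
a,b=[onz(w,*p,115)[:2] for p in ((249.5,28),(252,138))]; d=b-a; print("mid",(a+b)/2,"ang rel",np.degrees(np.arctan2(d[1],d[0]))+21)
close_job()
E
```

```text
mid [479.77821422 209.19937935] ang rel -8.724462019614105
the job is handed in; nothing more can be done
```

I put the red cap in the neck with its bar in line with the slots. I then turned it clockwise to the stop, released it, backed the gripper off and handed the job in at about 11.5 s.

**Seating:** contact came at the predicted height, and the side picture showed the disc on the rim before the twist.

**Stop:** the moment about z rose from about 0 to 0.7 N m when the bar was about 10° past the neck's x axis. After release the marks on the disc put it about 9° past, inside the 17° limit.

**Final pictures:** the cap is upright in the neck. The black cover, the jar and the other discs look unmoved in the scene picture, though I did not re-measure them. The gripper is clear of everything, with about zero force on it.

**Disagreements:** the side and wrist cameras differed by about 2.5 mm on the neck centre. The midpoint of the cap's marks lies about 2–3 mm from the estimated neck axis, within the 12 mm limit. No check failed.

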